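Find the flush release on the dust cleaner and pop its filter cover

TASK

The filter of the bench dust cleaner is due for a look. With the gripper shut, rest the fingertips on the bare left end of the pale strip in front of the dark filter cover (the end by the red power rocker), feel along the strip to the right for the flush release button, press it fully in so that the cover springs up by itself, and take the hand clear. Pick up and pull at nothing: leave the cover where its spring puts it, and the cup and jar on the cleaner and everything else on the bench where they stand.

Things in the scene. Friction and masses are not known exactly. Their poses are not given: they have to be found in the camera images.
- cleaner: Bench air cleaner for clay dust: pale box fixed to the bench, 270 (x) x 460 (y) x 160 mm (z). Origin: centre of its underside; z up. Its front, with black louvres, faces its -x; its left end, with the red power rocker on top, is +y. Its top is level at 160 mm: a plain pale strip along the front (x -135 to -55 mm, y -230 to +230 mm) and behind it the dark filter cover (x -54 to +105, y -175 to +175 mm).
- strip_mid (a point): Middle of the strip's upper face, at (-95, 0, 160) mm of the cleaner; axes as the cleaner's, the strip runs along y. Strip 80 mm wide, rigid. The release button is centred across it, its centre anywhere from y = -60 to +60 mm of this point; its place is not reported: it must be felt for (or seen as a fine shadow outline). The seams across the strip at y = -85 and +85 mm mean nothing.
- left_end: Bare left end plate of the strip, rigid, fixed on the cleaner: 80 (x) x 145 mm (y), from y = +85 to +230 mm of the cleaner. Origin: centre of its upper face, at (-95, +157.5, 160) mm of the cleaner; axes as the cleaner's. The feeling starts here: the fingertips touch it before the button is pressed.
- release (a joint): How far the button is pressed in, m: 0 out, 0.006 fully in. Button: pale plate in an opening 50 mm along the strip (y) by 44 mm across (x), its face 1.5 mm below the strip's. Gives at about 2 N, fully in at about 6 N (face 7.5 mm below the strip), springs back when let go. It frees the cover after 4 to 5 mm. Only fingertips wholly within the opening can push it.
- cover (a joint): Angle of the filter cover (159 x 350 x 5 mm) about its rear hinge, rad: 0 shut and latched, about 0.2 where its spring leaves it once freed (front edge some 30 mm up). It rises by itself, gently, in about half a second. Its front edge lies 19 mm behind the button's opening.
- cover_edge (a point): Middle of the front edge of the filter cover, on its upper face; at (-54, 0, 160) mm of the cleaner while shut.
- test_cup: Small terracotta-pink test cup, 42 mm across, 45 mm high, standing loose on the strip's far right end (y about -197 mm of the cleaner). Origin: centre of its underside. Leave it.
- stain_jar: Small blue stain jar with a white lid, 36 mm across, 55 mm high, standing loose on the cleaner's top right of the cover. Origin: centre of its underside. Leave it.
- mug: Loose unglazed pink mug, 80 mm across, 95 mm high, on the bench left of the cleaner. Origin: centre of its underside. Leave it.
- glaze_jar: Loose green glaze jar with a black lid, 72 mm across, 110 mm high, on the bench right and near. Origin: centre of its underside. Leave it.
- bowl: Loose stone-coloured bowl, 124 mm across, 55 mm high, on the bench to the right. Origin: centre of its underside. Leave it.
- rib: Loose rectangular wooden throwing rib, 50 x 100 mm, 7 mm thick, with a thumb hole, lying on the bench between the robot and the cleaner. Origin: centre of its underside. Leave it.
- loop_tool: Loose loop trimming tool, 190 mm long, 13 mm thick wooden handle, lying on the bench between the robot and the cleaner. Origin: its underside, mid-length. Leave it.

How it is judged (in metres and radians):
On the way, in this order (a step that is already met when the one before it is completed fails the run):
1. The fingertips touch the bare left end of the strip, with the button still out and the cover shut (contact force between the fingers and left_end above 0.5 N and value of joint release below 0.001 m and value of joint cover below 0.03 rad), for 0.05 s.
2. The release button is pressed in by at least 4 mm (value of joint release above 0.004 m), for 0.05 s.
At the end, for the whole second after the job is handed in: The filter cover stands sprung up by itself (0.12 to 0.32 rad, at rest), the release button is back out (within 1 mm), and the cup, jars, mug, bowl, rib and loop tool are within 20 mm of where they stood (value of joint cover between 0.12 and 0.32 rad and velocity of joint cover between -0.05 and 0.05 rad/s and value of joint release below 0.001 m and distance of each of test_cup, stain_jar, mug, glaze_jar, bowl, rib, loop_tool from where it was at the start of the episode below 0.02 m); the robot touches nothing.
It fails at once if the cover is pulled up by hand beyond where its spring lifts it (value of joint cover above 0.4 rad).
It fails at once if a bystander is lifted, knocked or pushed more than 20 mm (distance of any of test_cup, stain_jar, mug, glaze_jar, bowl, rib, loop_tool from where it was at the start of the episode above 0.02 m).
It also fails if it takes over 58 s, if anything falls off the work surface, if the arm or the gripper's body presses on something with over 40 N, if the wrist force passes 120 N, or if a joint passes its speed limit or range.

ROBOT

A 6-joint arm with a two-finger parallel gripper is mounted at the origin on the work surface. World frame = base frame: x ahead of the robot, y to its left, z up, the work surface at z = 0. Lengths are in mm, angles in degrees, forces in N, time in s.
With the tool pointing down it reaches from about 300 to 850 mm from the base axis. Payload 4.2 kg.
Tool frame: the origin (TCP) lies on the centre line of the jaws, within the pads' length; the fingertips stand 14 mm ahead of it and the grasp point (between the pads) lies 5 mm behind it; z points along the fingers, y is the line along which they close (so a half turn about z gives the same grasp; the last joint's range is limited). The gripper opens to 91 mm and grips with 3 to 60 N. Pads are 32 mm wide; open, the fingers measure 118 mm over their backs; the gripper's body (76 mm by 178 mm) begins 60 mm behind the grasp point.
Start: joints at [-66.52, 18.312, 89.639, -0, 72.044, -1.146], TCP at [239.601, -522.717, 227.976] pointing down, gripper open.
Joint ranges: [-177.97, 177.97], [-48.28, 115.42], [12.27, 149.76], [-77.06, 257.06], [2.81, 150.46], [-146.56, 146.56]. Speed limits (degrees/s): [147.25, 147.25, 180, 180, 180, 180].

INTERFACE

Orientations are given as [roll, pitch, yaw] about the fixed x, y, z axes, in that order (R = Rz(yaw) Ry(pitch) Rx(roll)).
In Python, from workcell import env gives the robot as it stands.
- The arm moves only by the tool arm_command, never from a script. Its argument "motion" is a list of rows, each an object with "offset": the shift along the tool's x, y, z in m, a list of three; "spin": the turn about the tool's z in rad. In form: [{"offset": [tx, ty, tz], "spin": spin}, ...]. A call has 1 to 5 rows; each row shifts and turns the commanded pose from where the row before left it, along the tool's axes as they then stand; what a row does not reach is not made up. A row lasts 1/8 s, in which the tool goes at most 62.5 mm and 10.7 degrees, less where a joint would pass 70% of its speed; a pose out of reach is approached as far as the arm can. A call with a gripper value outside its range is refused whole. "jaw" is the finger opening in m, from 0 to 0.0912, set as the call begins (left out, the last holds). The fingers move at their own pace and stop on an object; "newtons" is the grip in N (left out, the last holds). Time passes only in rows, so rows that do not move let the fingers close. It gives the time, the measured TCP pose, the force, the opening and the grip force at its end, in the units of the state.
- env.state(): the state, without advancing time (a new reading comes with each control period).
- env.grab_frame(name): name is "scene" or "top" or "wrist"; returns (picture, depth): 420x560x3 uint8, blue, green, red; 420x560 float32, mm along the optical axis (not along the pixel's ray), 0 where there is no reading.
- env.camera_model(name): a dict with "fx", "fy", "cx", "cy" (pixels), "eye" and "rotation" of the camera in the world; the wrist camera has in their place "hand_eye" (4x4, takes a point from camera to tool coordinates, whose origin is the TCP and whose axes are the flange's). Camera axes: x right, y down, z forward; pixel columns grow to the right and rows downward; lengths in mm; the calibration is good to about 2 mm. A picture is of the moment at which its call begins: read the wrist's pose just before it. camera_model takes no time and is no camera call.
- env.job_done(): hands the job in; it is judged then, once.
Trained networks look in the newest picture that a camera, given by its name, has taken for a name from the list of things; names that differ only in an ending like _2 or _b are one class to them, and where a whole thing is asked for, a point or a joint stands for the part that bears it (a point fixed in the world has none). Each returns a list of dicts, best first, with "score" (0 to 1); they miss things now and then, are a little off and sometimes report something else, mostly with a low value. They report only what shows in the picture. A call takes as long as a camera call.
- env.boxes_of(camera, target): "bbox" ([left, top, right, bottom] in pixels, round what is visible of it).
- env.pinpoint(camera, target): "location" ([column, row] in pixels: a listed point, or the origin of a listed thing).
The state is a dict: "time_s": time; "qpos": joint angles; "qvel": joint speeds; "effort": joint torques, N m; "ee_pos": TCP position; "ee_rot": TCP orientation; "force": force on the tool from outside, world axes, zero at the start; "torque": the same for the moment, N m; "gripper_width": finger opening in mm; "gripper_force": force on a finger pad.
Only numpy, scipy, OpenCV 4.12 (cv2) and the standard library are available. Lean on these libraries where they do the work, as an engineer would, in place of code of your own. Each camera call takes 0.05 s, during which the arm holds its last target. There are 200 camera calls.

## Working session

There is one attempt and no reset: what is moved stays moved. The work goes in short steps, Python scripts to look and compute and a tool call to move; the robot and the scene stay as the last step left them, time stands still between calls to the robot, and variables do not carry over. Pictures are saved under pics/ and viewed, at most 10 in all, crops included, and the job is handed in when it is done.

Besides the shell and the picture viewer there is one more tool, called after "Call:" as name(argument=value, ...), one argument or row to a line, values as JSON. arm_command: Moves the arm, as the interface text tells. Its arguments: {"type":"object","properties":{"motion":{"type":"array"},"jaw":{"type":"number"},"newtons":{"type":"number"}},"required":["motion"]}

```bash
mkdir -p pics
cat > h.py <<'E'
import numpy as np, cv2
from workcell import env
def ray(name,uv,depth):
    m=env.camera_model(name); 
    p=np.array([(uv[0]-m['cx'])/m['fx'],(uv[1]-m['cy'])/m['fy'],1])*depth
    return np.array(m['rotation'])@p+np.array(m['eye'])
def proj(name,P):
    m=env.camera_model(name); c=np.array(m['rotation']).T@(np.asarray(P,float)-np.array(m['eye']))
    return np.array([m['fx']*c[0]/c[2]+m['cx'],m['fy']*c[1]/c[2]+m['cy']])
def med(d,uv,r=2):
    u,v=int(round(uv[0])),int(round(uv[1])); w=d[v-r:v+r+1,u-r:u+r+1]; w=w[w>0]; return float(np.median(w)) if w.size else 0
E
python3 - <<'E'
from h import *
np.set_printoptions(precision=1,suppress=True)
print(env.state())
ims=[]
for c in ("top","scene"):
    im,d=env.grab_frame(c); np.save(f'pics/{c}_d.npy',d); cv2.imwrite(f'pics/{c}0.png',im)
    print(c,{k:np.round(v,3).tolist() for k,v in env.camera_model(c).items()})
    for t in ("strip_mid","left_end","cover_edge","cleaner","test_cup","stain_jar","mug","rib","loop_tool","glaze_jar"):
        for r in env.pinpoint(c,t)[:1]:
            z=med(d,r['location']); print(c,t,r['score'],r['location'],ray(c,r['location'],z))
E
```

```text
{'time_s': 0.0, 'qpos': array([-66.5,  18.3,  89.7,  -0. ,  72. ,  -1.1]), 'qvel': array([ 0. , -0. , -0.1,  0.1,  0.1,  0. ]), 'effort': array([ -0. , -41.2, -23.2,   0.1,   0. ,  -0. ]), 'ee_pos': array([ 239.4, -522.3,  227.1]), 'ee_rot': array([-179.9,   -0. ,   24.6]), 'force': array([-0.3,  0.1,  0.3]), 'torque': array([-0.,  0., -0.]), 'gripper_force': 0.0, 'gripper_width': 91.12903623208447}
top {'fx': 523.658, 'fy': 523.658, 'cx': 283.841, 'cy': 207.161, 'eye': [453.982, -16.068, 1716.294], 'rotation': [-175.682, 0.697, -89.994]}
top strip_mid 0.75 [294.0, 211.6] [-145393.9 -145864.  -144131.6]
top left_end 0.66 [245.8, 221.4] [-119935.5 -120405.6 -118673.2]
top cover_edge 0.68 [294.9, 201.8] [-146012.1 -146482.1 -144749.8]
top cleaner 0.71 [291.4, 192.8] [-144187.8 -144657.8 -142925.4]
top test_cup 0.55 [361.1, 205.1] [-179594.6 -180064.7 -178332.3]
top stain_jar 0.66 [362.7, 180.6] [-175342.5 -175812.6 -174080.2]
top mug 0.43 [224.2, 260.7] [-118634.1 -119104.1 -117371.8]
top rib 0.62 [225.8, 261.6] [-119463.2 -119933.3 -118200.9]
top loop_tool 0.6 [339.1, 260.6] [-183555.6 -184025.6 -182293.2]
top glaze_jar 0.9 [416.2, 254.4] [-213934.9 -214405.  -212672.6]
scene {'fx': 433.946, 'fy': 433.946, 'cx': 283.827, 'cy': 206.874, 'eye': [1032.115, -471.33, 1023.743], 'rotation': [-143.347, -0.362, 42.653]}
scene strip_mid 0.65 [255.5, 204.2] [57394.9 55891.4 57386.5]
scene left_end 0.87 [294.9, 169.6] [45952.8 44449.4 45944.5]
scene cover_edge 0.78 [270.4, 216.9] [50983.6 49480.2 50975.2]
scene test_cup 0.68 [143.5, 350.7] [91459.5 89956.  91451.1]
scene stain_jar 0.55 [225.3, 282.2] [58162.3 56658.8 58153.9]
scene mug 0.92 [342.2, 144.0] [33643.9 32140.5 33635.6]
scene rib 0.72 [278.3, 165.5] [52646.5 51143.  52638.1]
scene loop_tool 0.52 [188.0, 242.4] [89511.1 88007.6 89502.7]
scene glaze_jar 0.81 [115.1, 312.2] [102030.  100526.5 102021.6]
```

View pics/top0.png

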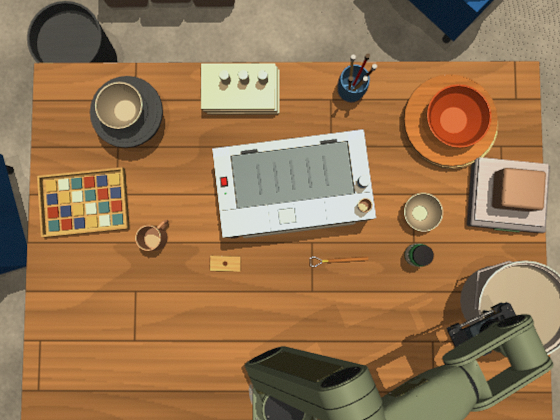

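The top picture shows the cleaner turned slightly, with its front-left corner near (222,237) and front-right near (375,217). A faint plate outline at about (287,215) is likely the button, and the rib (225,263) and loop tool (338,261) lie in front. The rotation is given as Euler angles, so I'll fix the helper and fit the cleaner.

```bash
sed -i "s/np.array(m\['rotation'\])/Rm(m)/g" h.py
cat >> h.py <<'E'
from scipy.spatial.transform import Rotation as R
def Rm(m): return R.from_euler('xyz',m['rotation'],degrees=True).as_matrix()
def cloud(name,d):
    m=env.camera_model(name); v,u=np.mgrid[:d.shape[0],:d.shape[1]]
    p=np.stack([(u-m['cx'])/m['fx']*d,(v-m['cy'])/m['fy']*d,d],-1)
    return p@Rm(m).T+np.array(m['eye'])
E
python3 - <<'E'
from h import *
np.set_printoptions(precision=1,suppress=True)
for c in ("top","scene"):
    d=np.load(f'pics/{c}_d.npy'); P=cloud(c,d)
    ok=(d>0)&(abs(P[...,2]-160)<12)&(abs(P[...,0]-560)<200)&(abs(P[...,1]+20)<300)
    n,l,s,_=cv2.connectedComponentsWithStats(ok.astype(np.uint8)); k=1+np.argmax(s[1:,4]); Q=P[l==k]
    print(c,'z',np.median(Q[:,2]),np.percentile(Q[:,2],[5,95]),'rect',cv2.minAreaRect(Q[:,:2].astype(np.float32)))
for t,z in (("strip_mid",160),("left_end",160),("cover_edge",160),("cleaner",0),("test_cup",160),("stain_jar",160),("mug",0),("rib",0),("loop_tool",0),("glaze_jar",0)):
    o=[]
    for c in ("top","scene"):
        r=env.pinpoint(c,t)
        if not r: continue
        e=np.array(env.camera_model(c)['eye']); q=ray(c,r[0]['location'],1)-e
        o.append((e+q*(z-e[2])/q[2])[:2])
    print(t,*o)
im=cv2.imread('pics/top0.png')
cv2.imwrite('pics/crop.png',cv2.resize(im[120:245,205:385],None,fx=4.4,fy=4.4,interpolation=cv2.INTER_CUBIC))
u=np.array([287,215]);e=np.array(env.camera_model('top')['eye']); q=ray('top',u,1)-e; print('btn',e+q*(160-e[2])/q[2])
E
```

```text
top z 160.07123013085447 [154.2 166.1] rect ((644.0419311523438, -23.91717529296875), (269.97833251953125, 461.158447265625), 7.127099990844727)
scene z 158.32732239220235 [155.5 161.2] rect ((644.6392822265625, -26.353469848632812), (271.3929443359375, 464.32208251953125), 7.031718730926514)
strip_mid [558.2 -27.4] [543.4 -36.9]
left_end [529.1 116.1] [538.7 115.7]
cover_edge [587.5 -30.1] [597.3 -39.6]
cleaner [631.  -20.1]
test_cup [ 577.5 -227.1] [ 637.8 -446.6]
stain_jar [ 650.9 -232.7] [ 646.2 -234. ]
mug [408.4 199.6] [486.6 414.7]
rib [405.4 194.4] [397.3 201.5]
loop_tool [ 408.9 -175.2] [ 409.6 -177.4]
glaze_jar [ 429. -426.] [ 434.8 -432. ]
btn [548.1  -6.5 160. ]
```

View pics/crop.png

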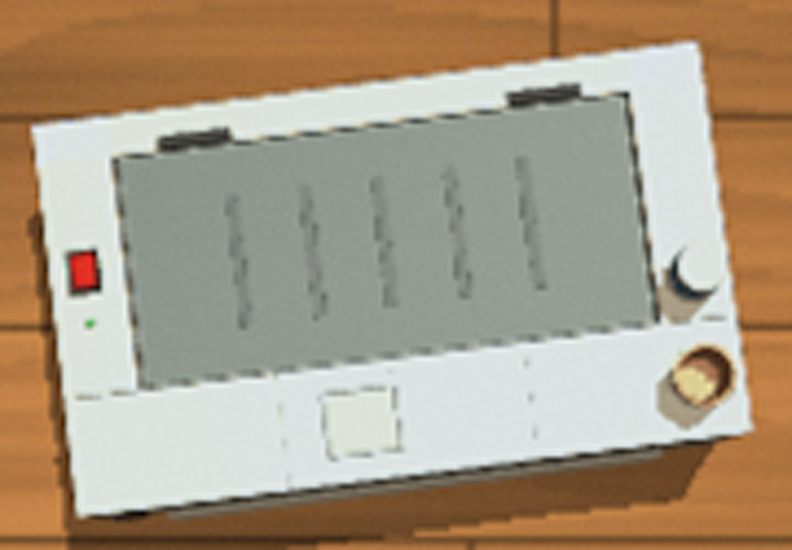

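Both views agree: cleaner centre is about (644,-25), yaw about 7.1°. The crop shows the button outline centred at (361,423), with seams at x=284 and x=532. That puts the button at about y=+31 mm from strip_mid, to be confirmed by feel. Next I'll shut the gripper, rise a little and turn.

Call:
arm_command(
  motion=[
    {"offset":[0,0,-0.008],"spin":-0.18},
    {"offset":[0,0,-0.008],"spin":-0.18},
    {"offset":[0,0,-0.008],"spin":-0.18},
    {"offset":[0,0,-0.008],"spin":-0.18},
    {"offset":[0,0,-0.008],"spin":-0.18},
  ],
  jaw=0,
  newtons=10,
)

```text
time_s: 2.72
ee_pos: [239.6, -522.7, 268.2]
ee_rot: [180.0, 0.0, 76.5]
force: [-0.3, 0.0, 0.5]
gripper_width: 44.5
gripper_force: 0.0
```

Call:
arm_command(
  motion=[
    {"offset":[0,0,0],"spin":-0.18},
    {"offset":[0,0,0],"spin":-0.185},
    {"offset":[0,0,0],"spin":0},
  ],
)

```text
time_s: 3.1
ee_pos: [239.6, -522.7, 268.0]
ee_rot: [180.0, 0.0, 97.0]
force: [0.7, -0.3, 0.1]
gripper_width: 13.9
gripper_force: 0.0
```

Call:
arm_command(
  motion=[
    {"offset":[0.041,0.026,0],"spin":0},
    {"offset":[0.041,0.026,0],"spin":0},
    {"offset":[0.041,0.026,0],"spin":0},
    {"offset":[0.041,0.026,0],"spin":0},
    {"offset":[0.041,0.026,0],"spin":0},
  ],
)

```text
time_s: 3.72
ee_pos: [343.7, -301.8, 268.1]
ee_rot: [180.0, 0.0, 96.9]
force: [0.1, 0.0, 0.8]
gripper_width: 0.5
gripper_force: 0.0
```

Call:
arm_command(
  motion=[
    {"offset":[0.041,0.026,0],"spin":0},
    {"offset":[0.041,0.026,0],"spin":0},
    {"offset":[0.041,0.026,0],"spin":0},
    {"offset":[0.041,0.026,0],"spin":0},
    {"offset":[0.041,0.026,0],"spin":0},
  ],
)

```text
time_s: 4.35
ee_pos: [447.4, -82.2, 268.2]
ee_rot: [180.0, 0.0, 96.9]
force: [-0.4, -0.2, -0.2]
gripper_width: 0.6
gripper_force: 0.0
```

Call:
arm_command(
  motion=[
    {"offset":[0.041,0.026,0],"spin":0},
    {"offset":[0.041,0.026,0],"spin":0},
    {"offset":[0.041,0.026,0],"spin":0},
    {"offset":[0.02,0.02,0],"spin":0},
    {"offset":[0,0,0],"spin":0},
  ],
)

```text
time_s: 4.97
ee_pos: [527.1, 71.7, 267.5]
ee_rot: [-180.0, 0.0, 97.1]
force: [-1.1, -0.3, 0.3]
gripper_width: 0.3
gripper_force: 0.0
```

```bash
cat >> h.py <<'E'
def wpose():
    s=env.state(); T=np.eye(4); T[:3,:3]=R.from_euler('xyz',s['ee_rot'],degrees=True).as_matrix(); T[:3,3]=s['ee_pos']; return T@np.array(env.camera_model('wrist')['hand_eye'])
def wplane(T,uv,z):
    m=env.camera_model('wrist'); q=T[:3,:3]@np.array([(uv[0]-m['cx'])/m['fx'],(uv[1]-m['cy'])/m['fy'],1]); return T[:3,3]+q*(z-T[2,3])/q[2]
E
python3 - <<'E'
from h import *
np.set_printoptions(precision=1,suppress=True)
T=wpose(); np.save('pics/T1.npy',T); im,d=env.grab_frame('wrist'); cv2.imwrite('pics/w1.png',im); np.save('pics/w1d.npy',d)
print(T, env.state()['ee_pos'])
for t in ("strip_mid","left_end","cover_edge","release"):
    for r in env.pinpoint('wrist',t)[:1] if t!="release" else env.boxes_of('wrist',t)[:1]: print(t,r, wplane(T,r['location'],160) if 'location' in r else '')
E
```

```text
[[  1.    0.1   0.  517.5]
 [  0.1  -1.   -0.3 143.8]
 [ -0.    0.3  -1.  425.3]
 [  0.    0.    0.    1. ]] [526.3  70.6 267.6]
left_end {'location': [293.2, 165.7], 'score': 0.97} [533.  116.3 160. ]
```

View pics/w1.png

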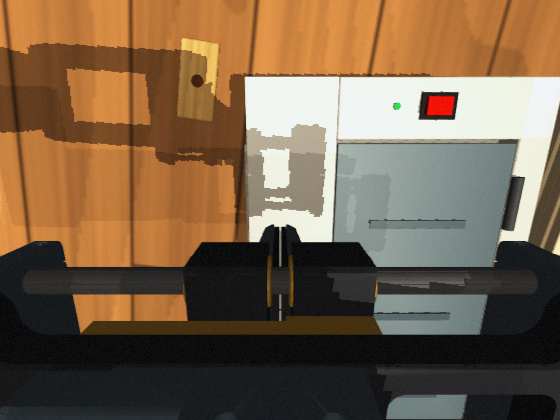

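The wrist view shows the left end of the strip, with its front edge at column 246, cover seam at column 337 and rocker at (440,105). The fingers hide the button. I'll shift right, above the strip, to see it from near.

Call:
arm_command(
  motion=[
    {"offset":[-0.03,0,0],"spin":0},
    {"offset":[-0.045,0,0],"spin":0},
    {"offset":[-0.045,0,0],"spin":0},
    {"offset":[-0.01,0,0],"spin":0},
    {"offset":[0,0,0],"spin":0},
  ],
)

```text
time_s: 5.85
ee_pos: [542.1, -59.4, 268.1]
ee_rot: [180.0, -0.0, 97.0]
force: [-0.2, 0.9, 0.2]
gripper_width: 0.4
gripper_force: 0.0
```

Run:
```python
from h import *
np.set_printoptions(precision=1,suppress=True)
T1=np.load('pics/T1.npy')
print('front/rear edges',[wplane(T1,p,160) for p in ((246,100),(337,100))], 'left edge',wplane(T1,(291,77),160))
T=wpose(); np.save('pics/T2.npy',T); im,d=env.grab_frame('wrist'); cv2.imwrite('pics/w2.png',im); np.save('pics/w2d.npy',d)
print(env.state()['ee_pos'])
for t in ("left_end","strip_mid"):
    for r in env.pinpoint('wrist',t)[:1]: print(t,r,wplane(T,r['location'],160))
```

```text
front/rear edges [array([485.3, 166.8, 160. ]), array([562.7, 176.5, 160. ])] left edge [521.1 189.6 160. ]
[542.1 -58.6 268.1]
```

View pics/w2.png

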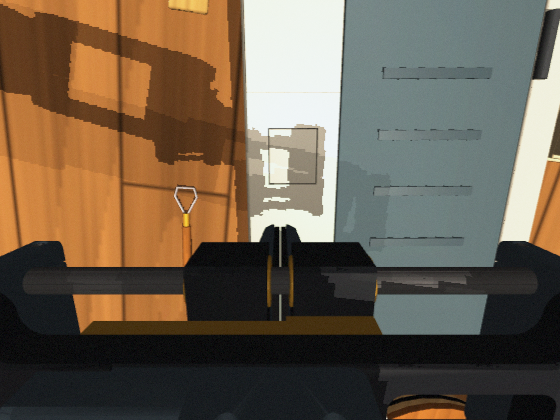

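The button outline is clear, at (268,128)–(317,184), inside the gripper's own shadow. The left seam is at row 92 and the strip edges are at columns 248 and 340.

Run:
```python
from h import *
np.set_printoptions(precision=1,suppress=True)
T=np.load('pics/T2.npy'); s=env.state(); A=R.from_euler('xyz',s['ee_rot'],degrees=True).as_matrix()
f=lambda p:A.T@(wplane(T,p,160)-s['ee_pos'])
for n,p in dict(btn=(292.5,155.5),bl=(268,156),br=(317,156),bt=(292,128),bb=(292,184),seam=(293,92.5),front=(247,130),rear=(338,170)).items(): print(n,wplane(T,p,160),'tool',f(p))
m=env.camera_model('wrist'); H=np.linalg.inv(np.array(m['hand_eye']))
q=H@[0,0,14,1]; print('fingertip px',q[:2]/q[2]*[m['fx'],m['fy']]+[m['cx'],m['cy']])
a=T[:3,3]; print(s['ee_rot'])
```

```text
btn [546.4  -5.7 160. ] tool [ 51.1  10.6 108.1]
bl [524.6  -8.9 160. ] tool [ 50.7 -11.5 108.1]
br [568.4  -3.5 160. ] tool [ 50.6  32.6 108.1]
bt [542.8  17.8 160. ] tool [ 74.9   9.9 108.1]
bb [549.4 -31.5 160. ] tool [ 25.2  10.3 108.1]
seam [539.8  46.9 160. ] tool [104.1  10.6 108.1]
front [503.7  11.3 160. ] tool [ 73.3 -29.7 108.1]
rear [589.3 -13.6 160. ] tool [ 37.9  52.1 108.1]
fingertip px [280.8 251.1]
[180.   -0.   97.1]
```

Button centre is at tool offset (+50, +10.5) mm, and its 50 × 44 size matches. I'll go over the left end (+145), descend and touch it gently.

Call:
arm_command(
  motion=[
    {"offset":[0.045,0.0105,0],"spin":0},
    {"offset":[0.05,0,0],"spin":0},
    {"offset":[0.05,0,0.02],"spin":0},
    {"offset":[0,0,0.04],"spin":0},
    {"offset":[0,0,0.02],"spin":0},
  ],
)

```text
time_s: 6.62
ee_pos: [533.4, 88.4, 186.1]
ee_rot: [-179.8, -0.0, 97.3]
force: [0.1, 1.2, 0.2]
gripper_width: 0.3
gripper_force: 0.0
```

Call:
arm_command(
  motion=[
    {"offset":[0,0,0.005],"spin":0},
    {"offset":[0,0,0.003],"spin":0},
    {"offset":[0,0,0.002],"spin":0},
    {"offset":[0,0,0.001],"spin":0},
    {"offset":[0,0,0],"spin":0},
  ],
)

```text
time_s: 7.25
ee_pos: [535.2, 86.4, 177.3]
ee_rot: [180.0, 0.0, 97.1]
force: [0.2, 0.2, -0.1]
gripper_width: 0.7
gripper_force: 0.0
```

Call:
arm_command(
  motion=[
    {"offset":[0,0,0.001],"spin":0},
    {"offset":[0,0,0.001],"spin":0},
    {"offset":[0,0,0.001],"spin":0},
    {"offset":[0,0,0],"spin":0},
    {"offset":[0,0,0],"spin":0},
  ],
)

```text
time_s: 7.88
ee_pos: [535.0, 86.5, 174.3]
ee_rot: [180.0, 0.0, 97.1]
force: [-1.2, -0.7, 4.0]
gripper_width: 0.6
gripper_force: 2.1
```

Touched with about 4 N. Now I'll feel along to the right, with lighter contact.

Call:
arm_command(
  motion=[
    {"offset":[-0.006,0,-0.0002],"spin":0},
    {"offset":[-0.01,0,0],"spin":0},
    {"offset":[-0.01,0,0],"spin":0},
    {"offset":[-0.01,0,0],"spin":0},
    {"offset":[-0.006,0,0],"spin":0},
  ],
)

```text
time_s: 8.5
ee_pos: [540.4, 44.2, 174.3]
ee_rot: [180.0, -0.0, 97.1]
force: [-1.0, 1.9, 5.7]
gripper_width: 0.4
gripper_force: 2.1
```

Call:
arm_command(
  motion=[
    {"offset":[-0.01,0,0],"spin":0},
    {"offset":[-0.01,0,0],"spin":0},
    {"offset":[-0.01,0,0],"spin":0},
    {"offset":[-0.006,0,0],"spin":0},
    {"offset":[0,0,0],"spin":0},
  ],
)

```text
time_s: 9.12
ee_pos: [544.6, 7.9, 173.9]
ee_rot: [-180.0, 0.1, 97.1]
force: [-0.2, -0.8, 1.5]
gripper_width: 0.5
gripper_force: 0.7
```

Call:
arm_command(
  motion=[
    {"offset":[-0.007,0,0],"spin":0},
    {"offset":[-0.007,0,0],"spin":0},
    {"offset":[0,0,0.001],"spin":0},
    {"offset":[0,0,0],"spin":0},
  ],
)

```text
time_s: 9.62
ee_pos: [546.2, -4.9, 172.9]
ee_rot: [-180.0, 0.0, 97.1]
force: [0.0, 0.5, -0.7]
gripper_width: 0.6
gripper_force: 0.0
```

There is no force 1.4 mm below the strip level, so the fingertips are in the opening. Pressing now.

Call:
arm_command(
  motion=[
    {"offset":[0,0,0.002],"spin":0},
    {"offset":[0,0,0.002],"spin":0},
    {"offset":[0,0,0.001],"spin":0},
    {"offset":[0,0,0.001],"spin":0},
    {"offset":[0,0,0],"spin":0},
  ],
)

```text
time_s: 10.25
ee_pos: [546.5, -4.8, 167.7]
ee_rot: [180.0, 0.0, 97.1]
force: [-0.9, -0.4, 4.9]
gripper_width: 0.5
gripper_force: 2.5
```

Call:
arm_command(
  motion=[
    {"offset":[0,0,0.0007],"spin":0},
    {"offset":[0,0,0.0005],"spin":0},
    {"offset":[0,0,0],"spin":0},
    {"offset":[0,0,0],"spin":0},
    {"offset":[0,0,0],"spin":0},
  ],
)

```text
time_s: 10.88
ee_pos: [546.5, -4.8, 166.8]
ee_rot: [180.0, 0.0, 97.1]
force: [-2.1, 0.1, 7.5]
gripper_width: 0.5
gripper_force: 3.6
```

Fully in, at 166.8 mm and 7.5 N. Lifting straight up, then backing toward the robot.

Call:
arm_command(
  motion=[
    {"offset":[0,0,-0.01],"spin":0},
    {"offset":[0,0,-0.03],"spin":0},
    {"offset":[0,0,-0.04],"spin":0},
    {"offset":[0,0,-0.04],"spin":0},
    {"offset":[0,-0.03,-0.02],"spin":0},
  ],
)

```text
time_s: 11.5
ee_pos: [518.2, -8.3, 307.8]
ee_rot: [179.8, 0.0, 97.1]
force: [0.6, 0.5, 0.0]
gripper_width: 0.3
gripper_force: 0.0
```

Call:
arm_command(
  motion=[
    {"offset":[0,-0.04,0],"spin":0},
    {"offset":[0,-0.04,0],"spin":0},
    {"offset":[0,-0.03,0],"spin":0},
    {"offset":[0,0,0],"spin":0},
    {"offset":[0,0,0],"spin":0},
  ],
)

```text
time_s: 12.12
ee_pos: [408.3, -22.0, 306.1]
ee_rot: [179.9, 0.0, 97.1]
force: [0.4, -0.3, -0.0]
gripper_width: 0.4
gripper_force: 0.0
```

Run:
```python
from h import *
np.set_printoptions(precision=1,suppress=True)
im,d=env.grab_frame('scene'); cv2.imwrite('pics/s2.png',im)
d0=np.load('pics/scene_d.npy'); P0=cloud('scene',d0); P=cloud('scene',d)
c=np.array([644.2,-25]); a=np.radians(7.1); Rz=np.array([[np.cos(a),-np.sin(a)],[np.sin(a),np.cos(a)]])
L=(P[...,:2]-c)@Rz
for x in (-50,-20,20,60,95):
    w=(abs(L[...,0]-x)<5)&(abs(L[...,1])<150)&(d>0)&(P[...,2]>100)&(P[...,2]<230); print(x,np.median(P[...,2][w]))
print(env.state()['ee_pos'],env.state()['force'])
```

```text
-50 188.8450628767091
-20 183.78739704470814
20 175.67187615647788
60 167.86353815432278
95 160.29550630894778
[408.4 -22.  305.9] [-0.   0.8 -0.6]
```

View pics/s2.png

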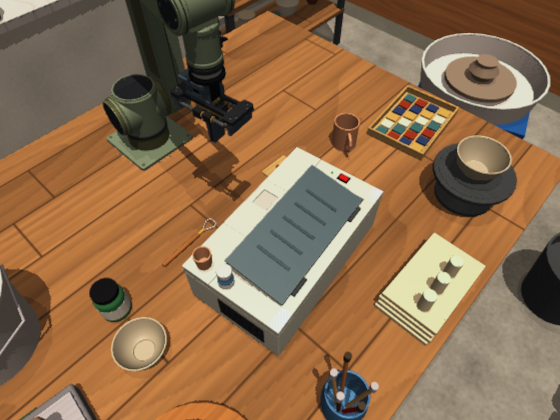

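The cover stands up with its front edge at about 189 mm, roughly 0.19 rad. In the picture the cup (203,258), jar (225,277), mug (346,130), loop tool and rib all stand in place, and the hand is clear.

```bash
python3 -c "
from workcell import env
print(env.job_done())"
```

```text
the job is handed in; nothing more can be done
None
```

The release button was felt for and pressed fully in, the filter cover sprang up by itself to about 0.19 rad, the hand is clear, nothing else looked moved, and the job is handed in; no verdict was returned.

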